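Secure the airbrush-cleaner bottle and open its safety cap

ROBOT

A 7-joint arm with a two-finger parallel gripper is mounted at the origin on the work surface. World frame = base frame: x ahead of the robot, y to its left, z up, the work surface at z = 0. Lengths are in m, angles in rad, forces in N, time in s.
With the tool pointing down it reaches from about 0.425 to 0.875 m from the base axis. Payload 4.7 kg.
Tool frame: the origin (TCP) lies between the finger pads; the fingertips stand 14 mm ahead of it and the grasp point (between the pads) lies 5 mm behind it; z points along the fingers, y is the line along which they close (so a half turn about z gives the same grasp; the last joint's range is limited). The gripper opens to 85 mm and grips with 20 to 120 N. Pads are 22 mm wide; open, the fingers measure 114 mm over their backs; the gripper's body (76 mm by 85 mm) begins 54 mm behind the grasp point. The pads swing forward as they close: fully open they stand 13 mm farther back than shut.
Start: joints at [-1.246, 0.321, -0.07, 1.45, 0.023, 1.371, -0.057], TCP at [0.199, 0.619, 0.245] pointing down, gripper open.
Joint ranges: [-2.86, 2.86], [-0.3, 2.09], [-1.38, 1.24], [0.06, 2.45], [-1.56, 4.7], [0.09, 2.05], [-2.69, 2.69]. Speed limits (rad/s): [2.57, 2.57, 3.14, 3.14, 3.14, 3.14, 3.14].

INTERFACE

Orientations are given as a unit quaternion [x, y, z, w].
In Python, from rig import * gives the robot as it stands. The module is installed in compiled form; this text tells all that it offers.
- The arm moves only by the tool jog_arm, never from a script. Its argument "increments" is a list that holds one entry, the list of rows, each a list of 7 numbers: the shift along the world's x, y, z in mm, then the turn, a rotation vector about the world's x, y, z in degrees, then the finger opening in mm, from 0 to 85.4. In form: [[[tx, ty, tz, wx, wy, wz, hand], ...]]. A call has 1 to 12 rows; each row shifts and turns the commanded pose from where the row before left it; what a row does not reach is not made up. A row lasts 1/12 s, in which the tool goes at most 41.7 mm and 7.16 degrees, less where a joint would pass 70% of its speed; a pose out of reach is approached as far as the arm can. A call is refused whole if a number of a shift passes 41.7 or a number of a turn 7.16, either way. A call with a gripper value outside its range is refused whole. The fingers move at their own pace and stop on an object; "newtons" is the grip in N (left out, the last holds). Time passes only in rows, so rows that do not move let the fingers close. It gives the time, the measured TCP pose, the force, the opening and the grip force at its end, in the units of the state.
- observe(): the state, without advancing time (a new reading comes with each control period).
- grab_frame(name): name is "side" or "top"; returns the picture (480x640x3 uint8, red, green, blue); there is no depth.
- camera_model(name): a dict with "mtx" (3x3 intrinsics, pixels), "D" ([k1, k2, p1, p2, k3] as OpenCV has them; the pictures are not rectified), "eye" and "rotation" of the camera in the world. Camera axes: x right, y down, z forward; pixel columns grow to the right and rows downward; lengths in m; the calibration is good to about 2 mm. A picture is of the moment at which its call begins. camera_model takes no time and is no camera call.
- sign_off(): hands the job in; it is judged then, once.
The state is a dict: "time": time; "joint_pos": joint angles; "joint_vel": joint speeds; "joint_efforts": joint torques, N m; "eef_pos": TCP position; "tool_rot": TCP orientation; "force": force on the tool from outside, world axes, zero at the start; "wrist_torque": the same for the moment, N m; "width": finger opening in m; "gripper_force": force on a finger pad.
Only numpy, scipy, OpenCV 4.12 (cv2) and the standard library are available. Lean on these libraries where they do the work, as an engineer would, in place of code of your own. Each camera call takes 0.05 s, during which the arm holds its last target. There are 200 camera calls.

TASK

On the miniature-painting bench, turn the tray's steel turnbutton until it lies square across the bottle's black foot, then open the bottle's push-and-turn safety cap: press it down, twist it anticlockwise until it is free, and lift it off. Finish still holding the cap in the gripper, level and at rest, straight above the open neck and about 8 cm clear of it. Leave the bottle seated in the tray under the turnbutton and do not disturb the other things on the bench.

Things in the scene. Friction and masses are not known exactly. Their poses are not given: they have to be found in the camera images.
- tray: Low plywood tray fixed to the bench, holding the bottle's square foot. Origin on the bench surface under the middle of its 103 mm square recess (outside 124 mm square, floor 4 mm thick, rim top at 14 mm), z up. Along its -y side a wing 90 mm long in x, 14 mm high, reaches to y = -126 mm and carries the steel turnbutton.
- button_grip (a point): Point on the turnbutton's vertical pivot axis (tray's y = -90 mm), 46 mm above the bench, in its upright steel thumb fin: 44 mm long, 10 mm thick, 24 to 54 mm above the bench, centred on the pivot; pinch it across its thickness and turn it like a knob. The frame turns with the button: x runs along the fin, towards the free end of the arm below it.
- button (a joint): Turn of the turnbutton, rad, anticlockwise from above: 0 = arm along the tray's +x, off the foot (open); 1.57 = arm along the tray's +y, square across the foot's edge (secured); stop at 1.6. The flat arm is 16 mm wide, 18 to 24 mm above the bench, and reaches 50 mm from the pivot. Friction 0.04 Nm; stays where left.
- bottle: Grey plastic bottle of airbrush cleaner on a black weighted foot 100 x 100 x 12 mm, loose in the tray (1.5 mm play each side, foot parallel to the tray), about 0.55 kg. Origin: centre of the foot's underside, z up. Body 64 mm square up to 72 mm, sloping shoulder to 88 mm, neck 36 mm across with lugs, rim at 114 mm.
- cap: White ribbed safety cap on the bottle, round, 54 mm across, 30 mm high, 45 g; the only cap of this size. Origin: centre of the skirt's lower edge, closed 101 mm above the bottle's origin; z up. It has two lugs inside, on its x axis; closed, x is along the bottle's x with 0.2 rad of play.
- cap_top (a point): Centre of the cap's flat top, 30 mm above the cap's origin. How it works: a spring holds the cap up with 5 N; pressed 4 mm (8 N) to 8 mm (10.5 N, hard stop) down, and kept down, it turns anticlockwise (from above) past a safety tooth. Turned 1.0 to 2.1 rad from closed (best 1.4 to 1.5) it lifts straight off. Unpressed or clockwise it will not turn; a stop ends the turn at 2.2 rad.
- dropper_a: Bystander, leave alone: white 17 ml dropper paint bottle with a purple band, 25 mm across, 75 tall. Origin: centre of its underside.
- dropper_b: Bystander, leave alone: white 17 ml dropper paint bottle with an olive band, 25 mm across, 75 tall. Origin: centre of its underside.
- paint_pot: Bystander, leave alone: small clear paint pot with black lid, 40 mm across, 42 tall. Origin: centre of its underside.
- model_stand: Bystander, leave alone: grey round painting stand 52 mm across with a tan model tank on top, 67 tall in all. Origin: centre of its underside.
- brush: Bystander, leave alone: slim fine-tipped paint brush lying on the bench, 8 mm thick, 170 long. Origin: on the bench under the middle of its length.
- water_cup: Bystander, leave alone: open glass water cup, 68 mm across, 75 tall. Origin: centre of its underside.
- sanding_block: Bystander, leave alone: cork sanding block 70 x 35 x 22 mm. Origin: centre of its underside.
Not all that is in view belongs to the job. There is more than one size of the bottle; the job needs the middle-sized.

How it is judged:
On the way, in this order (a step that is already met when the one before it is completed fails the run):
1. the turnbutton lies across the bottle's foot while the cap is still closed (value of joint button above 1.3 rad and z of cap in the frame of bottle below 0.104 m and horizontal distance between cap and bottle below 0.006 m), for 0.2 s.
2. the cap is pressed down on the neck (value of joint button above 1.3 rad and horizontal distance between cap and bottle below 0.006 m and z of cap in the frame of bottle below 0.098 m), for 0.05 s.
3. the cap is twisted free, still on the neck (value of joint button above 1.3 rad and horizontal distance between cap and bottle below 0.006 m and angle between the x axis of cap and the x axis of bottle, either way round above 0.9 rad and z of cap in the frame of bottle below 0.113 m), for 0.05 s.
At the end, for the whole second after the job is handed in: Fingers hold the cap (over 1 N), at rest, level within 0.3 rad, its lower edge 40 to 130 mm above the rim, within 30 mm of the bottle's axis, not touching the bottle; turnbutton over 1.3 rad; bottle upright in the tray (within 6 mm of its middle, raised under 4 mm) (value of joint button above 1.3 rad and z of bottle in the frame of tray below 0.008 m and angle between bottle's own z axis and vertical below 0.08 rad and horizontal distance between bottle and tray below 0.006 m and z of cap in the frame of bottle between 0.154 and 0.244 m and horizontal distance between cap and bottle below 0.03 m and angle between cap's own z axis and vertical below 0.3 rad and linear speed of each of cap, bottle below 0.03 m/s and contact force between the fingers and cap above 1 N and contact force between cap and bottle below 0.1 N); the arm keeps its last pose, push and grip.
It fails at once if a bystander is moved more than 40 mm (distance of any of dropper_a, dropper_b, paint_pot, model_stand, brush, water_cup, sanding_block from where it was at the start of the episode above 0.04 m).
It fails at once if a bystander is tipped over (angle between any of dropper_a, dropper_b, paint_pot, model_stand, water_cup, sanding_block's own z axis and vertical above 0.6 rad).
It fails at once if the bottle is lifted out of the tray or tipped (z of bottle in the frame of tray above 0.02 m or angle between bottle's own z axis and vertical above 0.25 rad).
It also fails if it takes over 51 s, if anything falls off the work surface, if the arm or the gripper's body presses on something with over 40 N, if the wrist force passes 120 N, or if a joint passes its speed limit or range.

## Working session

There is one attempt and no reset: what is moved stays moved. The work goes in short steps, Python scripts to look and compute and a tool call to move; the robot and the scene stay as the last step left them, time stands still between calls to the robot, and variables do not carry over. Pictures are saved under pics/ and viewed, at most 10 in all, crops included, and the job is handed in when it is done.

Besides the shell and the picture viewer there is one more tool, called after "Request:" as name(argument=value, ...) on one line, values as JSON. jog_arm: Moves the arm, as the interface text tells. Its arguments: {"type":"object","properties":{"increments":{"type":"array","items":{"type":"array","items":{"type":"array","items":{"type":"number"}}}},"newtons":{"type":"number"}},"required":["increments"]}

```bash
mkdir -p pics
python3 - <<'E'
from rig import *
import cv2
for n in("side","top"):
    cv2.imwrite(f"pics/{n}0.png",cv2.cvtColor(grab_frame(n),cv2.COLOR_RGB2BGR)); m=camera_model(n); print(n,m)
s=observe();print(s['time'],s['eef_pos'],s['tool_rot'],s['width'])
E
```

```text
side {'mtx': array([[477.30687173,   0.        , 318.784546  ],
       [  0.        , 477.30687173, 236.81751767],
       [  0.        ,   0.        ,   1.        ]]), 'D': array([-0.08610902,  0.        ,  0.        ,  0.        ,  0.        ]), 'eye': array([0.2515772 , 0.53556797, 0.56785446]), 'rotation': array([-0.24875238,  0.86231735, -0.42217415,  0.1276716 ])}
top {'mtx': array([[511.35992052,   0.        , 326.47090381],
       [  0.        , 511.35992052, 241.780102  ],
       [  0.        ,   0.        ,   1.        ]]), 'D': array([-0.02468994,  0.        ,  0.        ,  0.        ,  0.        ]), 'eye': array([0.41140256, 0.02296816, 1.16417118]), 'rotation': array([-0.70441291,  0.70675136, -0.04075794,  0.05141751])}
0.1 [0.19868313 0.61840008 0.24430993] [ 1.54749952e-01  9.87953268e-01 -8.86427635e-04 -8.35893302e-05] 0.08562044775107237
```

View pics/side0.png

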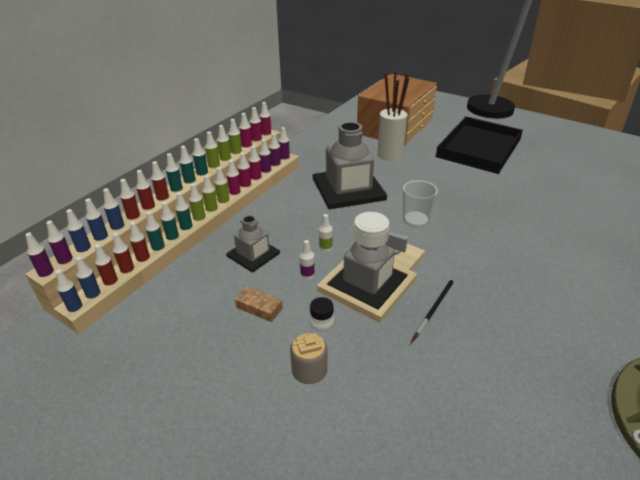

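View pics/top0.png

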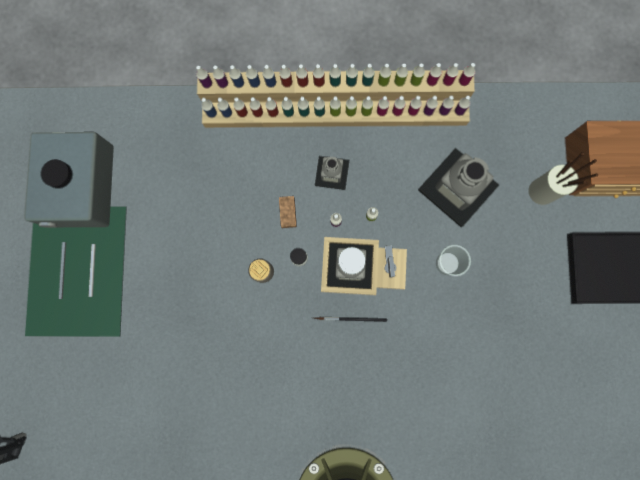

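The top view shows three bottles: small at (333,172), large at (467,175), and the middle one with the white cap in the plywood tray at (352,261). In the side view they are at (251,243), (349,165) and (371,255). I choose the middle one. Its wing and turnbutton are at (391,265) in the top view. I'll check it with a close crop.

```bash
python3 - <<'E'
import cv2,numpy as np
a=cv2.imread('pics/top0.png')[230:305,310:420]; b=cv2.imread('pics/side0.png')[205:320,310:435]
a=cv2.resize(a,(660,450),interpolation=cv2.INTER_CUBIC)
b=cv2.resize(b,(625,575),interpolation=cv2.INTER_CUBIC)
cv2.imwrite('pics/c1.png',a);cv2.imwrite('pics/c2.png',b)
E
cat > h.py <<'E'
from rig import *
import cv2,numpy as np
from scipy.spatial.transform import Rotation as R
def ray(n,px):
    m=camera_model(n)
    u=cv2.undistortPoints(np.array([[px]],float),m['mtx'],m['D'])[0,0]
    return m['eye'],R.from_quat(m['rotation']).apply([u[0],u[1],1])
def atz(n,px,z):
    e,d=ray(n,px); return e+d*(z-e[2])/d[2]
def proj(n,P):
    m=camera_model(n); r=R.from_quat(m['rotation']).inv()
    P=np.atleast_2d(P)
    return cv2.projectPoints(r.apply(P-m['eye']),np.zeros(3),np.zeros(3),m['mtx'],m['D'])[0][:,0]
E
```

```text
(no output)
```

View pics/c1.png

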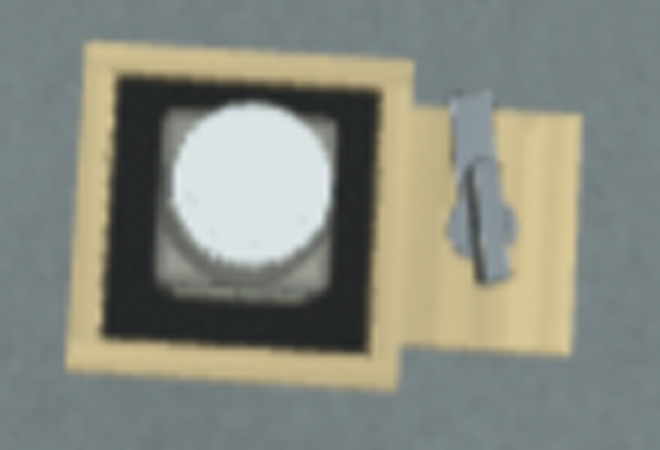

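View pics/c2.png

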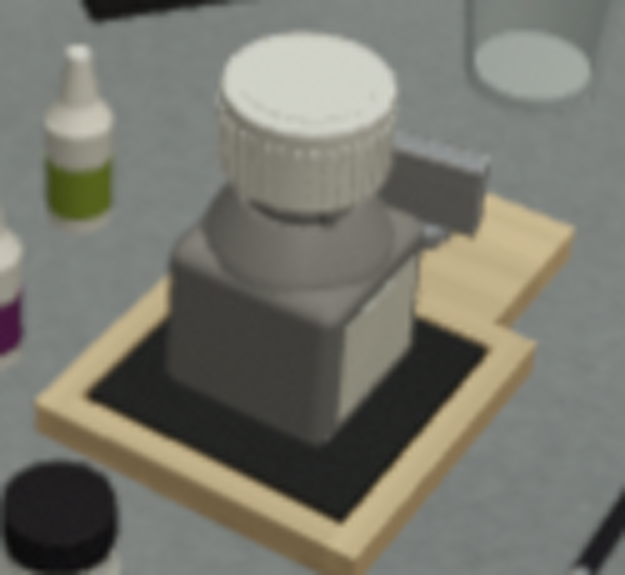

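The crops confirm the choice: a white ribbed cap on the grey bottle, on a black foot in the tray. In the top crop the cap centre is at about (252,184), and the fin runs from (481,160) to (498,280) with the arm pointing up.

Run:
```python
from h import *
f=lambda u,v:((u+.5)/6-.5+310,(v+.5)/6-.5+230)
c=np.array([atz('top',f(*p),.014) for p in[(87,40),(413,60),(398,390),(66,370)]])
print(c, np.linalg.norm(np.diff(c,axis=0,append=c[:1]),axis=1)); t=c.mean(0)
x=(c[0]-c[3]+c[1]-c[2]);yaw=np.arctan2(x[1],x[0]);y2=c[0]-c[1]+c[3]-c[2];yaw2=np.arctan2(-y2[0],y2[1]);print('tray',t,yaw,yaw2)
f2=lambda u,v:((u+.5)/5-.5+310,(v+.5)/5-.5+205)
print('cap top',atz('top',f(252,184),.135),'side',atz('side',f2(309,85),.135))
a=atz('top',f(481,160),.054);b=atz('top',f(498,280),.054);print('fin',a,b,(a+b)/2,np.linalg.norm(a-b),np.arctan2(*(a-b)[[1,0]]))
tip=atz('top',f(472,92),.024);print('tip',tip)
for w in(yaw,yaw2):print('pivot pred',t[:2]+.09*np.array([np.sin(w),-np.cos(w)]))
for n,p in dict(a=(372,213),b=(336,219),cup=(453,260)).items(): print(n,atz('top',p,.07))
for p in[(397,135),(488,160)]:print('fin side',atz('side',f2(*p),.054))
```

```text
[[ 0.57503534  0.04556586  0.014     ]
 [ 0.56685318 -0.07762033  0.014     ]
 [ 0.44276822 -0.07013997  0.014     ]
 [ 0.45057177  0.05362583  0.014     ]] [0.12345762 0.12431022 0.12401157 0.12472427]
tray [ 0.50880713 -0.01214215  0.014     ] -0.06244301308057401 -0.06464189563150192
cap top [ 0.50862757 -0.012265    0.135     ] side [ 0.50781838 -0.01060612  0.135     ]
fin [ 0.5247016  -0.09822365  0.054     ] [ 0.48111629 -0.10357029  0.054     ] [ 0.50290895 -0.10089697  0.054     ] 0.04391201895041635 0.12206096165452797
tip [ 0.5533295  -0.09860355  0.024     ]
pivot pred [ 0.50319091 -0.10196675]
pivot pred [ 0.50299341 -0.10195418]
a [ 0.61760771 -0.05971237  0.07      ]
b [0.60476839 0.01853145 0.07      ]
cup [ 0.51443071 -0.23181462  0.07      ]
fin side [ 0.51490081 -0.10222455  0.054     ]
fin side [ 0.48114897 -0.10588757  0.054     ]
```

Request:
jog_arm(increments=[[[21,-26.5,0,0,0,-7,40],[21,-26.5,0,0,0,-7,40],[21,-26.5,0,0,0,-7,40],[21,-26.5,0,0,0,-7,40],[21,-26.5,0,0,0,-7,40],[21,-26.5,0,0,0,-7,40],[21,-26.5,0,0,0,-7,40],[21,-26.5,0,0,0,-7,40],[21,-26.5,0,0,0,-7,40],[21,-26.5,0,0,0,-7,40],[21,-26.5,0,0,0,-7,40],[21,-26.5,0,0,0,-7,40]]])

```text
time: 1.1
eef_pos: [0.4514, 0.2993, 0.2451]
tool_rot: [0.778, 0.628, -0.0, -0.0]
force: [0.8, 0.2, -0.4]
width: 0.04
gripper_force: 0.0
```

Request:
jog_arm(increments=[[[4.5,-33.5,-3,0,0,-6,40],[4.5,-33.5,-3,0,0,-6,40],[4.5,-33.5,-3,0,0,-6,40],[4.5,-33.5,-3,0,0,-6,40],[4.5,-33.5,-3,0,0,-6,40],[4.5,-33.5,-3,0,0,-6,40],[4.5,-33.5,-3,0,0,-6,40],[4.5,-33.5,-3,0,0,-6,40],[4.5,-33.5,-3,0,0,-6,40],[4.5,-33.5,-3,0,0,-6,40],[4.5,-33.5,-3,0,0,-6,40],[0,0,0,0,0,0,40]]])

```text
time: 2.1
eef_pos: [0.4996, -0.0758, 0.212]
tool_rot: [0.995, 0.099, -0.0, 0.002]
force: [-1.6, -1.2, 0.7]
width: 0.0399
gripper_force: 0.0
```

Request:
jog_arm(increments=[[[3.5,-26,0,0,0,-5.4,40],[0,0,-30,0,0,0,40],[0,0,-30,0,0,0,40],[0,0,-30,0,0,0,40],[0,0,-20,0,0,0,40],[0,0,0,0,0,0,40]]])

```text
time: 2.6
eef_pos: [0.5001, -0.093, 0.098]
tool_rot: [0.998, 0.059, -0.004, 0.0]
force: [-1.4, -0.2, -0.1]
width: 0.04
gripper_force: 0.0
```

Run:
```python
from h import *
s=observe();print(s['eef_pos'],s['tool_rot'],s['time'])
a=cv2.cvtColor(grab_frame('top'),cv2.COLOR_RGB2BGR)[225:305,310:420]
b=cv2.cvtColor(grab_frame('side'),cv2.COLOR_RGB2BGR)[160:280,330:450]
cv2.imwrite('pics/c3.png',np.hstack([cv2.resize(a,(412,300),interpolation=2),cv2.resize(b,(300,300),interpolation=2)]))
```

```text
[ 0.50008361 -0.09302568  0.09799533] [ 9.98222387e-01  5.94350602e-02 -4.42023878e-03  3.99654081e-05] 2.6
```

View pics/c3.png

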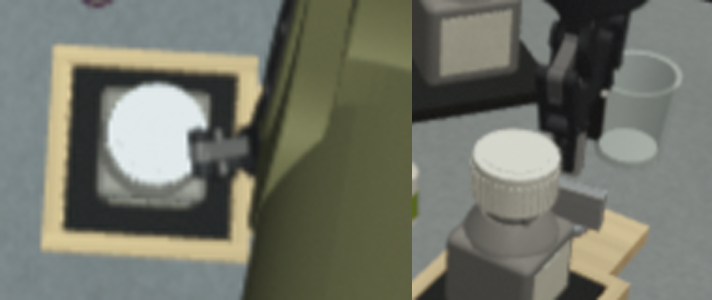

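The gripper is above the fin and clear of the cap, but 8.5 mm short in y. I'll correct that, go down and close.

Request:
jog_arm(increments=[[[3,-8.5,0,0,0,-1,40],[0,0,0,0,0,0,40],[0,0,-20,0,0,0,40],[0,0,-20,0,0,0,40],[0,0,-14,0,0,0,40],[0,0,0,0,0,0,40]]])

```text
time: 3.2
eef_pos: [0.5075, -0.1043, 0.0484]
tool_rot: [0.999, 0.049, 0.001, 0.001]
force: [0.1, -2.2, -0.2]
width: 0.04
gripper_force: 0.0
```

Request:
jog_arm(increments=[[[-4,2.5,-4,0,0,0,40],[0,0,0,0,0,0,40],[0,0,0,0,0,0,40]]])

```text
time: 3.45
eef_pos: [0.5027, -0.0997, 0.0448]
tool_rot: [0.999, 0.051, 0.0, -0.0]
force: [-1.2, -1.8, -0.9]
width: 0.0402
gripper_force: 0.0
```

Request:
jog_arm(increments=[[[0,-1.5,-1.5,0,0,0,20],[0,0,0,0,0,0,8],[0,0,0,0,0,0,5],[0,0,0,0,0,0,5],[0,0,0,0,0,0,5],[0,0,0,0,0,0,5]]], newtons=40)

```text
time: 3.95
eef_pos: [0.5031, -0.1012, 0.0433]
tool_rot: [0.999, 0.051, 0.0, 0.0]
force: [-1.2, -2.7, 5.3]
width: 0.0092
gripper_force: 41.0
```

Request:
jog_arm(increments=[[[0,0,0,0,0,6,5],[0,0,0,0,0,6,5],[0,0,0,0,0,6,5],[0,0,0,0,0,6,5],[0,0,0,0,0,6,5],[0,0,0,0,0,6,5],[0,0,0,0,0,6,5],[0,0,0,0,0,6,5],[0,0,0,0,0,6,5],[0,0,0,0,0,6,5],[0,0,0,0,0,6,5],[0,0,0,0,0,0,5]]])

```text
time: 4.95
eef_pos: [0.5025, -0.1004, 0.0433]
tool_rot: [0.809, 0.588, -0.0, -0.001]
force: [-3.1, -1.0, 7.3]
width: 0.0091
gripper_force: 41.3
```

Request:
jog_arm(increments=[[[0,0,0,0,0,6,5],[0,0,0,0,0,5.5,5],[0,0,0,0,0,0,5],[0,0,0,0,0,0,5]]])

```text
time: 5.28
eef_pos: [0.5023, -0.1004, 0.0433]
tool_rot: [0.747, 0.665, -0.0, -0.001]
force: [-3.3, -0.1, 7.6]
width: 0.0091
gripper_force: 41.4
```

Request:
jog_arm(increments=[[[0,0,0,0,0,0,40],[0,0,0,0,0,0,40],[0,0,0,0,0,0,40],[0,0,10,0,0,0,40],[0,0,30,0,0,0,40],[0,0,30,0,0,0,40],[0,0,35,0,0,-6,75],[0,0,35,0,0,-6,80],[1,10,10,0,0,-6,80],[1,20,0,0,0,-6,80],[1,20,0,0,0,-6,80],[1,20,0,0,0,-6,80]]])

```text
time: 6.28
eef_pos: [0.507, -0.0303, 0.194]
tool_rot: [0.917, 0.398, 0.001, 0.0]
force: [-0.4, 0.3, 0.6]
width: 0.08
gripper_force: 0.0
```

Request:
jog_arm(increments=[[[1,18,0,0,0,-6,80],[0,0,0,0,0,-6,80],[0,0,0,0,0,-6,80],[0,0,0,0,0,0,80],[0,0,0,0,0,0,80]]])

```text
time: 6.7
eef_pos: [0.5078, -0.0131, 0.1933]
tool_rot: [0.967, 0.254, 0.0, 0.0]
force: [-0.1, -0.2, 0.1]
width: 0.08
gripper_force: 0.0
```

Run:
```python
from h import *
s=observe();print(s['eef_pos'],s['tool_rot'],s['width'],s['joint_pos'])
a=cv2.cvtColor(grab_frame('top'),cv2.COLOR_RGB2BGR)[225:305,310:420]
b=cv2.cvtColor(grab_frame('side'),cv2.COLOR_RGB2BGR)[170:310,310:450]
cv2.imwrite('pics/c4.png',np.hstack([cv2.resize(a,(412,300),interpolation=2),cv2.resize(b,(300,300),interpolation=2)]))
```

```text
[ 0.50781484 -0.01310118  0.19327515] [9.67138437e-01 2.54250290e-01 1.82736605e-04 2.78006206e-05] 0.0800098883145039 [-0.4443692   0.04630074  0.43219016  1.88268061 -0.02070823  1.21656499
 -1.06206135]
```

View pics/c4.png

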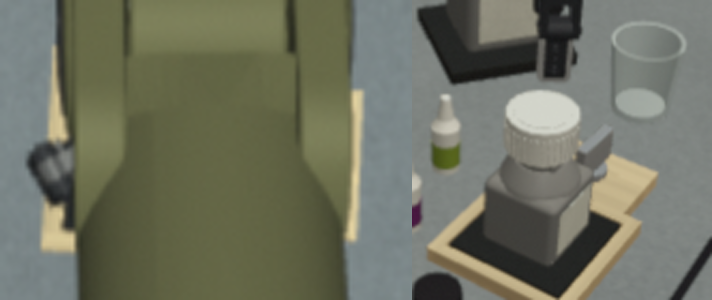

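The fin now points at the bottle (590,150 in the crop) and the gripper is centred above the cap. I'll go down and grip.

Request:
jog_arm(increments=[[[0.5,1.5,-15,0,0,0,80],[0,0,-20,0,0,0,80],[0,0,-20,0,0,0,80],[0,0,-15,0,0,0,80],[0,0,-6,0,0,0,80],[0,0,0,0,0,0,80],[0,0,0,0,0,0,80]]])

```text
time: 7.38
eef_pos: [0.5086, -0.0118, 0.1173]
tool_rot: [0.967, 0.253, 0.0, 0.0]
force: [-0.2, -0.1, -1.3]
width: 0.0803
gripper_force: 0.0
```

Request:
jog_arm(increments=[[[0,0,0,0,0,0,62],[0,0,0,0,0,0,56],[0,0,0,0,0,0,50],[0,0,0,0,0,0,48],[0,0,0,0,0,0,48],[0,0,0,0,0,0,48]]], newtons=60)

```text
time: 7.88
eef_pos: [0.509, -0.0112, 0.118]
tool_rot: [0.967, 0.253, 0.001, -0.0]
force: [-2.3, 2.1, 5.0]
width: 0.053
gripper_force: 61.9
```

Gripped, at 53 mm. Now I'll press down.

Request:
jog_arm(increments=[[[0,0,-2,0,0,0,48],[0,0,-2,0,0,0,48],[0,0,-2,0,0,0,48],[0,0,-1.5,0,0,0,48],[0,0,0,0,0,0,48],[0,0,0,0,0,0,48]]])

```text
time: 8.38
eef_pos: [0.509, -0.0112, 0.1109]
tool_rot: [0.967, 0.253, 0.001, -0.0]
force: [-2.3, 1.1, 8.6]
width: 0.053
gripper_force: 62.4
```

Request:
jog_arm(increments=[[[0,0,-1,0,0,0,48],[0,0,0,0,0,4,48],[0,0,0,0,0,4,48],[0,0,0,0,0,4,48],[0,0,0,0,0,4,48],[0,0,0,0,0,4,48],[0,0,0,0,0,4,48],[0,0,0,0,0,4,48]]])

```text
time: 9.05
eef_pos: [0.5091, -0.0112, 0.1105]
tool_rot: [0.877, 0.481, 0.001, -0.0]
force: [-4.5, 1.5, 12.0]
width: 0.0531
gripper_force: 62.8
```

Run:
```python
from h import *
s=observe();print(s['eef_pos'],s['tool_rot'],s['width'],s['force'],s['wrist_torque'])
b=cv2.cvtColor(grab_frame('side'),cv2.COLOR_RGB2BGR)[195:320,310:435]
cv2.imwrite('pics/c5.png',cv2.resize(b,(500,500),interpolation=2))
```

```text
[ 0.50910425 -0.01119833  0.11051764] [ 8.76818794e-01  4.80819664e-01  1.10507104e-03 -1.76694140e-04] 0.05311480047789741 [-4.46657032  1.46235795 11.97246824] [ 0.35123011  0.96034179 -0.08484615]
```

View pics/c5.png

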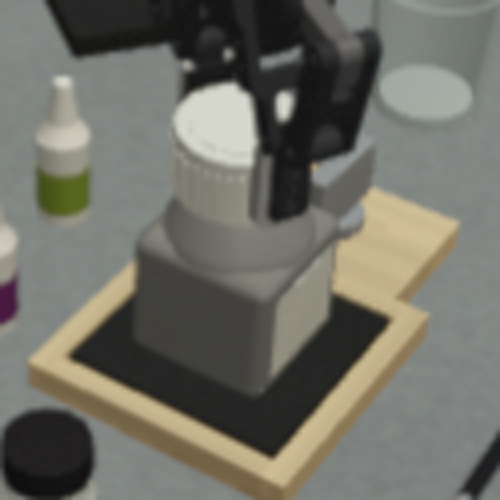

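The cap sits pressed on the neck, the bottle is upright, and the fingers hold opposite sides of the skirt. The twist has gone 28° with low torque, so I'll continue.

Request:
jog_arm(increments=[[[0,0,0,0,0,5,48],[0,0,0,0,0,5,48],[0,0,0,0,0,5,48],[0,0,0,0,0,5,48],[0,0,0,0,0,5,48],[0,0,0,0,0,5,48],[0,0,0,0,0,5,48],[0,0,0,0,0,5,48],[0,0,0,0,0,5,48],[0,0,0,0,0,5,48],[0,0,0,0,0,5,48],[0,0,0,0,0,0,48]]])

```text
time: 10.1
eef_pos: [0.5092, -0.0113, 0.1105]
tool_rot: [0.555, 0.832, 0.001, 0.001]
force: [-4.0, 0.6, 12.0]
width: 0.0532
gripper_force: 62.6
```

Run:
```python
from rig import *
s=observe();print(s['wrist_torque'],s['force'])
```

```text
[0.15815156 0.86369851 0.06675217] [-4.00117942  0.57814126 12.01316839]
```

Request:
jog_arm(increments=[[[0,0,3,0,0,0,48],[0,0,3,0,0,0,48],[0,0,3,0,0,0,48],[0,0,3,0,0,0,48],[0,0,2,0,0,0,48],[0,0,0,0,0,0,48]]])

```text
time: 10.6
eef_pos: [0.5083, -0.0119, 0.1224]
tool_rot: [0.557, 0.83, -0.0, 0.0]
force: [0.6, 0.4, -0.7]
width: 0.0531
gripper_force: 62.7
```

It lifts freely. Raising to about 8 cm clear.

Request:
jog_arm(increments=[[[0,0,4,0,0,0,48],[0,0,8,0,0,0,48],[0,0,12,0,0,0,48],[0,0,16,0,0,0,48],[0,0,16,0,0,0,48],[0,0,16,0,0,0,48],[0,0,10,0,0,0,48],[0,0,6,0,0,0,48],[0,0,0,0,0,0,48],[0,0,0,0,0,0,48],[0,0,0,0,0,0,48],[0,0,0,0,0,0,48]]])

```text
time: 11.6
eef_pos: [0.5077, -0.0117, 0.2093]
tool_rot: [0.557, 0.83, -0.001, -0.001]
force: [0.7, -0.1, -0.7]
width: 0.0533
gripper_force: 62.8
```

Run:
```python
from h import *
s=observe();print(s['eef_pos'],s['tool_rot'],s['gripper_force'],s['joint_vel'])
b=cv2.cvtColor(grab_frame('side'),cv2.COLOR_RGB2BGR)[130:320,280:470]
cv2.imwrite('pics/c6.png',cv2.resize(b,(570,570),interpolation=2))
```

```text
[ 0.50767565 -0.01165879  0.20932154] [ 5.57069949e-01  8.30465065e-01 -6.23144169e-04 -6.78398547e-04] 62.77409428730607 [ 1.38027398e-03  2.93663971e-03  2.10067046e-03 -3.94028979e-03
  4.98271026e-04  1.79895557e-05 -3.64821289e-05]
```

View pics/c6.png

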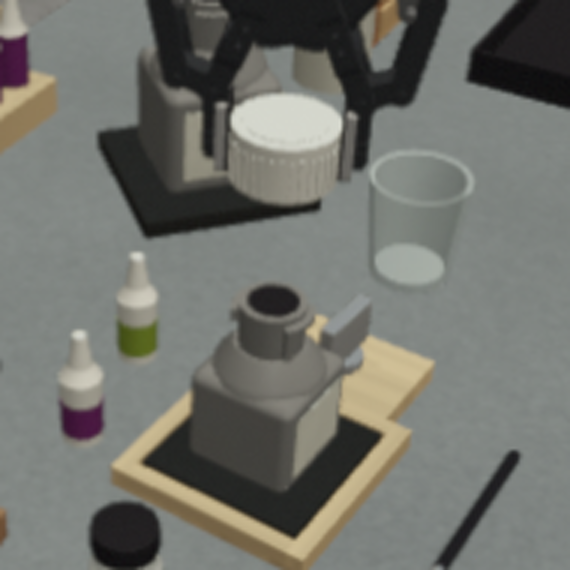

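The cap (285,150) is held level above the open neck (272,300). The bottle is seated with the fin pointing at it, and the bystanders haven't moved.

```bash
python3 -c "
from rig import *
print(sign_off())"
```

```text
the job is handed in; nothing more can be done
None
```

I turned the turnbutton across the bottle's foot, then pressed, twisted and lifted the cap off. The gripper now holds it level and at rest, about 8 cm above the open neck, and the job is handed in; the sign-off returned no verdict.

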